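Put the garlic and lemons away in the stacking keeper

TASK

Put the groceries away: press the red button so that the drawer of the white storage keeper springs out, put all the garlic bulbs in the drawer and push it home until it clicks shut. All the lemons go in the white tray, which must end stacked on top of the keeper with its four corner lugs dropped fully into the sockets. Leave the other things on the worktop where they are.

Things in the scene. Friction and masses are not known exactly. Their poses are not given: they have to be found in the camera images.
- keeper: white storage module with a light-wood drawer, fixed, 150 mm deep (own x), 90 mm high. Origin on the worktop under the middle of its drawer bay (own y -112 to +112 mm); own -x is the front, where the drawer comes out. A closed side bay with the red release button spans own y +112 to +157 mm. Four stacking sockets in its flat top (see keeper_seat)
- keeper_seat (a point): where the tray's origin is when the tray is seated: over the keeper's origin, 78 mm above the worktop; axes as the keeper's (the tray may also sit half a turn round). The keeper's top, 12 mm above this point, has four square sockets 20 mm wide, 13 mm deep, with chamfered mouths, at own x +-58, y +-95 mm
- drawer (a joint): how far the drawer is out, m: 0 latched home, 0.135 fully out; it can be pushed 4 mm past home (-0.004), where the latch snaps in. A damped spring drives it out in 1 to 3 s (7 N at home, 1 N fully out), so it stays shut only if latched. Pushing it home takes up to about 12 N, the most over the last 25 mm, where it rides over the latch
- drawer_in (a point): centre of the drawer's inner floor, 8 mm above the worktop (moves with the drawer; axes as the keeper's). Inside it is 130 (x) by 198 mm (y); side and rear walls rise 46 mm, the front 65 mm above this floor. Fully out, its inside is clear of the keeper, whose front face is then 70 mm behind this point. The roof lets things up to 65 mm above this floor pass in
- drawer_front (a point): centre of the outer face of the light-wood drawer front (moves with the drawer), 40 mm above the worktop; the front is 222 mm wide, 10 mm thick and spans 4 to 73 mm of height; no handle: push on it to close
- release (a joint): how far the red release button is pressed, m: 0 up, 0.010 fully down. Sprung: about 3.5 N at 0.006, where the latch lets the drawer go, 5 N fully down; springs back when let go
- release_top (a point): top centre of the round red release button, 26 mm across, on top of the keeper's side bay, 100 mm above the worktop when up, 7 mm proud of its grey collar; press it straight down
- tray: white open stacking tray, 150 (own x) by 224 mm (own y), 320 g; origin mid-footprint at the level of its lug tips (0 on the worktop). Four tapered lugs at own x +-58, y +-95 mm: 16 mm across, tip 9 mm, 12 mm long. Rim 53 mm above the origin. A divider 45 mm high, 8 mm thick along own x at y 0 carries the handle on posts at x +-55; each half is 142 (x) by 104 mm (y) inside
- tray_grip (a point): middle of the tray's light-wood carrying handle, a straight bar along the tray's own x over its middle: 134 mm long, 14 mm wide (y), 20 mm high; this point is 97 mm above the tray's origin, with open space below the bar between its posts
- tray_in (a point): middle of the tray's inner floor (on the line of the divider), 17 mm above the tray's origin; axes as the tray's
- garlic1: whole pinkish-white garlic bulb, 60x57x58 mm, base down, short pointed stem on top; origin at the centre of its underside, z up its stem. May be absent
- garlic2: whole pinkish-white garlic bulb, 60x57x58 mm, base down, short pointed stem on top; origin at the centre of its underside, z up its stem. May be absent
- garlic3: whole pinkish-white garlic bulb, 60x57x58 mm, base down, short pointed stem on top; origin at the centre of its underside, z up its stem. May be absent
- lemon1: yellow lemon, 83 mm long (own x), 58 mm thick, lying on its side; origin on the surface below its middle as it lies at the start, the fruit's centre 29 mm along its own z from there; if it has rolled its origin turns with it. May be absent
- lemon2: yellow lemon, 83 mm long (own x), 58 mm thick, lying on its side; origin on the surface below its middle as it lies at the start, the fruit's centre 29 mm along its own z from there; if it has rolled its origin turns with it. May be absent
- pepper_mill: dark-wood pepper mill, 58x58x170 mm, bystander
- spice_jar_a: spice jar with a dark cap, 41x41x105 mm, bystander
- spice_jar_b: spice jar with a dark cap, 41x41x105 mm, bystander
- jam_jar: jam jar with a red lid, 66x66x90 mm, bystander
- tin_small: small green food tin, 57x57x72 mm, bystander
- tea_box: black tea box, 68x122x76 mm, fixed, bystander
- mug: white mug, 78x116x101 mm, bystander
- dish_soap: green dish-soap bottle, 41x69x195 mm, bystander

How it is judged:
By the outcome, as a careful person would: the job done as asked, in the order asked, and still so for the second after the job is handed in, with the robot touching nothing.
Of garlic1, garlic2, garlic3 only 2 to 3 are there at a start; the rules pass over those that are not, and their reading is None.
Of lemon1, lemon2 only 1 to 2 are there at a start; the rules pass over those that are not, and their reading is None.
At some moment in a run one of garlic1, garlic2, garlic3, lemon1, lemon2 may be knocked a few centimetres aside while the robot is not near it.
Once in a run the grip may slacken for a moment while it holds something.
It also fails if it takes over 210 s, if anything falls off the work surface, if the arm or the gripper's body presses on something with over 40 N, if the wrist force passes 120 N, or if a joint passes its speed limit or range.

ROBOT

A 6-joint arm with a two-finger parallel gripper is mounted at the origin on a cart in front of the work surface, level with it; the furniture and walls round the work are solid. World frame = base frame: x ahead of the robot, y to its left, z up, the work surface at z = 0. Lengths are in mm, angles in rad, forces in N, time in s.
With the tool pointing down it reaches from about 300 to 825 mm from the base axis. Payload 5.4 kg.
Tool frame: the origin (TCP) lies on the centre line of the jaws, within the pads' length; the fingertips stand 22 mm ahead of it and the grasp point (between the pads) lies 3 mm ahead of it; z points along the fingers, y is the line along which they close (so a half turn about z gives the same grasp; the last joint's range is limited). The gripper opens to 92 mm and grips with 3 to 60 N. Pads are 20 mm wide; open, the fingers measure 128 mm over their backs; the gripper's body (75 mm by 189 mm) begins 69 mm behind the grasp point.
Start: joints at [0.947, 0.158, 1.597, -0, 1.386, -0.21], TCP at [231.21, 526.449, 236.601] pointing down, gripper open.
Joint ranges: [-2.91, 2.91], [-0.94, 2.29], [0.18, 2.7], [-1.29, 4.43], [0.17, 2.64], [-3, 3]. Speed limits (rad/s): [2.57, 2.57, 3.14, 3.14, 3.14, 3.14].

INTERFACE

Orientations are given as a 3x3 rotation matrix whose columns are the frame's x, y, z axes.
In Python, from workcell import manip gives the robot as it stands.
- The arm moves only by the tool drive_tool, never from a script. Its argument "plan" is a list of rows, each a list of 3 entries, a list of its own where there are three numbers: the shift along the tool's x, y, z in m, then the turn, a rotation vector about the tool's x, y, z in rad, then the opening, from -1 (shut) to 1 (fully open). In form: [[[dx, dy, dz], [ax, ay, az], claw], ...]. A call has 1 to 12 rows; each row shifts and turns the commanded pose from where the row before left it, along the tool's axes as they then stand; what a row does not reach is not made up. A row lasts 1/8 s, in which the tool goes at most 62.5 mm and 10.7 degrees, less where a joint would pass 70% of its speed; a pose out of reach is approached as far as the arm can. A call with a gripper value outside its range is refused whole. The fingers move at their own pace and stop on an object; "squeeze" is the grip in N (left out, the last holds). Time passes only in rows, so rows that do not move let the fingers close. It gives the time, the measured TCP pose, the force, the opening and the grip force at its end, in the units of the state.
- manip.observe(): the state, without advancing time (a new reading comes with each control period).
- manip.get_image(name): name is "scene" or "top" or "wrist"; returns the picture (400x640x3 uint8, red, green, blue); there is no depth.
- manip.calibration(name): a dict with "camera_matrix" (3x3 intrinsics, pixels), "k1" (the pictures are not rectified: a ray, as slopes to the right and down, at radius r is drawn at 1 + k1 r^2 times it, then the intrinsics apply), "extrinsics" (4x4, takes a point from world to camera coordinates); the wrist camera has in their place "hand_eye" (4x4, takes a point from camera to tool coordinates, whose origin is the TCP and whose axes are the flange's). Camera axes: x right, y up, looking along -z (the intrinsics and any distortion apply to the point x, -y, -z); pixel columns grow to the right and rows downward; lengths in mm; the calibration is good to about 2 mm. A picture is of the moment at which its call begins: read the wrist's pose just before it. calibration takes no time and is no camera call.
- manip.finish_job(): hands the job in; it is judged then, once.
The state is a dict: "time_s": time; "joint_positions": joint angles; "qvel": joint speeds; "joint_efforts": joint torques, N m; "tcp_pos": TCP position; "ee_rot": TCP orientation; "wrist_force": force on the tool from outside, world axes, zero at the start; "torque": the same for the moment, N m; "gripper_width": opening from 0.0 (shut) to 1.0 (fully open); "grasp_force": force on a finger pad.
Only numpy, scipy, OpenCV 4.12 (cv2) and the standard library are available. Lean on these libraries where they do the work, as an engineer would, in place of code of your own. Each camera call takes 0.05 s, during which the arm holds its last target. There are 200 camera calls.

## Working session

There is one attempt and no reset: what is moved stays moved. The work goes in short steps, Python scripts to look and compute and a tool call to move; the robot and the scene stay as the last step left them, time stands still between calls to the robot, and variables do not carry over. Pictures are saved under pics/ and viewed, at most 14 in all, crops included, and the job is handed in when it is done.

Besides the shell and the picture viewer there is one more tool, called after ">>>" as a command line: name --argument value ..., lists and objects as JSON in quotes. drive_tool: Moves the arm, as the interface text tells. Its arguments: {"type":"object","properties":{"plan":{"type":"array","items":{"type":"array"}},"squeeze":{"type":"number"}},"required":["plan"]}

```bash
mkdir -p pics; ls; cat > h.py <<'E'
import numpy as np, cv2
from workcell import manip
def save(n,f):
    s=manip.observe(); im=manip.get_image(n); cv2.imwrite('pics/'+f,im[:,:,::-1]); return s,im
def ray(n,u,v,s=None):
    c=manip.calibration(n); K=np.array(c['camera_matrix']); k=c['k1']
    d=np.array([(u-K[0,2])/K[0,0],(v-K[1,2])/K[1,1]]); p=d.copy()
    for _ in range(30): p=d/(1+k*(p@p))
    q=np.array([p[0],-p[1],-1])
    if n=='wrist':
        H=np.array(c['hand_eye']); R=np.array(s['ee_rot']); t=np.array(s['tcp_pos'])
        return R@H[:3,3]+t, R@H[:3,:3]@q
    E=np.array(c['extrinsics']); return -E[:3,:3].T@E[:3,3], E[:3,:3].T@q
def at(n,u,v,z,s=None):
    o,d=ray(n,u,v,s); return (o+d*(z-o[2])/d[2]).round(1)
def proj(n,P,s=None):
    c=manip.calibration(n); K=np.array(c['camera_matrix']); P=np.array(P,float)
    if n=='wrist':
        H=np.array(c['hand_eye']); R=np.array(s['ee_rot']); P=R.T@(P-np.array(s['tcp_pos'])); q=H[:3,:3].T@(P-H[:3,3])
    else:
        E=np.array(c['extrinsics']); q=E[:3,:3]@P+E[:3,3]
    p=np.array([q[0],-q[1]])/-q[2]; p=p*(1+c['k1']*(p@p)); return (K[:2,:2]@p+K[:2,2]).round(1)
E
python3 - <<'E'
from h import *
np.set_printoptions(precision=3,suppress=True)
for n in ('scene','top','wrist'):
    s,_=save(n,n+'0.png'); print(n,manip.calibration(n))
print(s)
E
```

```text
pics
scene {'camera_matrix': array([[431.726,   0.   , 318.227],
       [  0.   , 431.726, 205.158],
       [  0.   ,   0.   ,   1.   ]]), 'k1': 0.03813428750075516, 'extrinsics': array([[    0.635,    -0.772,     0.004,  -349.554],
       [    0.4  ,     0.333,     0.854,  -274.782],
       [   -0.661,    -0.541,     0.52 , -1423.711],
       [    0.   ,     0.   ,     0.   ,     1.   ]])}
top {'camera_matrix': array([[449.834,   0.   , 316.912],
       [  0.   , 449.834, 197.073],
       [  0.   ,   0.   ,   1.   ]]), 'k1': 0.013277545703213572, 'extrinsics': array([[    0.445,    -0.896,     0.004,  -245.564],
       [    0.832,     0.415,     0.367,  -464.585],
       [   -0.33 ,    -0.16 ,     0.93 , -1555.21 ],
       [    0.   ,     0.   ,     0.   ,     1.   ]])}
wrist {'camera_matrix': array([[296.843,   0.   , 317.525],
       [  0.   , 296.843, 198.312],
       [  0.   ,   0.   ,   1.   ]]), 'k1': -0.015438612745562354, 'hand_eye': array([[  -0.001,    0.96 ,    0.28 ,   78.698],
       [   1.   ,    0.001,    0.001,   -0.871],
       [   0.001,    0.28 ,   -0.96 , -148.838],
       [   0.   ,    0.   ,    0.   ,    1.   ]])}
{'time_s': 0.1, 'joint_positions': array([ 0.947,  0.159,  1.598, -0.   ,  1.386, -0.21 ]), 'qvel': array([-0.   , -0.002, -0.003,  0.001,  0.001, -0.   ]), 'joint_efforts': array([ -0.001, -38.65 , -32.296,   0.07 ,   0.034,  -0.   ]), 'tcp_pos': array([230.915, 526.027, 235.723]), 'ee_rot': array([[-0.916,  0.402, -0.001],
       [ 0.402,  0.916, -0.001],
       [ 0.   , -0.002, -1.   ]]), 'wrist_force': array([-0.347, -0.657, -0.347]), 'torque': array([ 0.022, -0.025, -0.03 ]), 'grasp_force': 0.0, 'gripper_width': 1.0013369579680347}
```

View pics/top0.png

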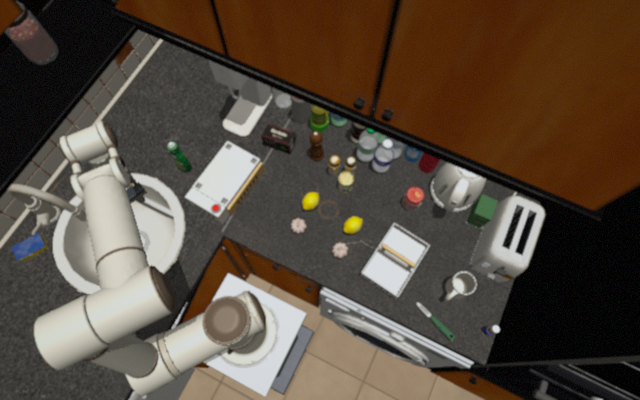

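View pics/scene0.png

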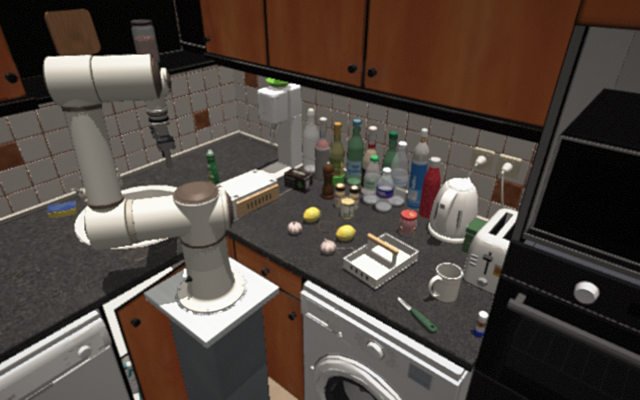

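The top view shows the keeper at about (225,180), with the button at (216,208) and the drawer front on its right/lower side. The tray is at (396,260), garlic at (299,226) and (341,250), lemons at (311,200) and (353,225). I'll enlarge it.

```bash
python3 - <<'E'
import cv2
a=cv2.imread('pics/top0.png')
cv2.imwrite('pics/c1.png',cv2.resize(a[130:280,170:310],(800,600)[:1]*0 or None,fx=4,fy=4,interpolation=cv2.INTER_CUBIC) if 0 else cv2.resize(a[130:280,170:370],None,fx=4,fy=4,interpolation=cv2.INTER_CUBIC))
cv2.imwrite('pics/c2.png',cv2.resize(a[170:310,280:440],None,fx=4,fy=4,interpolation=cv2.INTER_CUBIC))
E
```

```text
(no output)
```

View pics/c1.png

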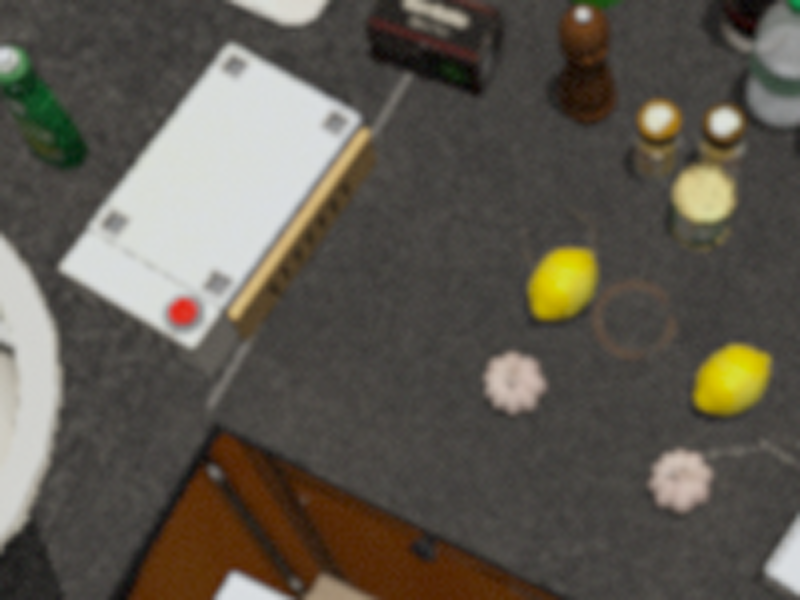

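View pics/c2.png

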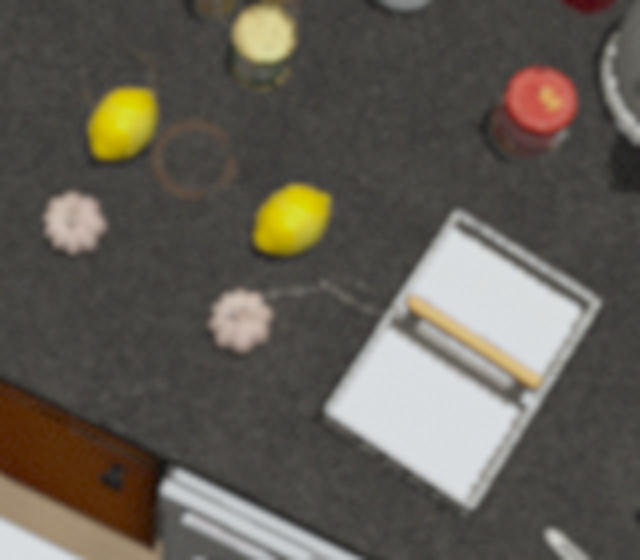

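The crop c1 shows the sockets at (236,66), (336,122), (217,282) and (116,222), and the button at (184,312). Lemons are at (563,284) and (732,381), garlic at (514,382) and (681,480). The crop c2 shows the tray rim corners at (460,212), (600,300), (470,505) and (327,410), with the handle from (412,300) to (537,382). No third garlic is visible.

```bash
python3 - <<'E'
from h import *
f1=lambda u,v,z:at('top',170+u/4,130+v/4,z)
f2=lambda u,v,z:at('top',280+u/4,170+v/4,z)
S=np.array([f1(*p,90) for p in((236,66),(336,122),(217,282),(116,222))])
print('sock',S, 'c',S.mean(0), 'sides',[np.linalg.norm(S[i]-S[i-1]).round(1) for i in range(4)])
a=S[2]+S[1]-S[3]-S[0]; b=S[3]+S[2]-S[0]-S[1]
print('-x dir',np.arctan2(a[1],a[0]),'y dir',np.arctan2(b[1],b[0]))
print('btn',f1(184,312,100))
for p in((563,284),(732,381)):print('lemon',f1(*p,29))
for p in((514,382),(681,480)):print('garlic',f1(*p,30))
T=np.array([f2(*p,53) for p in((460,212),(600,300),(470,505),(327,410))])
print('tray',T,T.mean(0),[np.linalg.norm(T[i]-T[i-1]).round(1) for i in range(4)])
A=f2(412,300,107);B=f2(537,382,107);print('handle',A,B,(A+B)/2,np.linalg.norm(A-B),np.arctan2(*(B-A)[1::-1]))
E
```

```text
sock [[561.  379.4  90. ]
 [551.8 265.1  90. ]
 [362.5 282.5  90. ]
 [372.2 395.9  90. ]] c [461.875 330.725  90.   ] sides [np.float64(189.5), np.float64(114.7), np.float64(190.1), np.float64(113.8)]
-x dir -1.6536104406053758 y dir 3.0521729279283116
btn [322.  290.5 100. ]
lemon [521.9  11.2  29. ]
lemon [ 505.7 -172.2   29. ]
garlic [414.5   8.   30. ]
garlic [ 399.2 -170.3   30. ]
tray [[ 574.3 -307.7   53. ]
 [ 553.6 -452.2   53. ]
 [ 333.3 -417.9   53. ]
 [ 353.5 -274.    53. ]] [ 453.675 -362.95    53.   ] [np.float64(223.4), np.float64(146.0), np.float64(223.0), np.float64(145.3)]
handle [ 461.2 -300.4  107. ] [ 442.5 -424.2  107. ] [ 451.85 -362.3   107.  ] 125.20435295947183 -1.7207130897301037
```

```bash
cat >> h.py <<'E'
from scipy.spatial.transform import Rotation as Ro
def yaw(s): R=np.array(s['ee_rot']); return np.degrees(np.arctan2(R[1,0],R[0,0]))
def plan(*wps,start=None):
    "wps: (x,y,z,yawdeg,claw,rows); rows None = auto"
    s=manip.observe()
    p=np.array(s['tcp_pos']) if start is None else np.array(start[:3],float); y=yaw(s) if start is None else start[3]; out=[]
    for x,yy,z,w,c,n in wps:
        q=np.array([x,yy,z],float); dw=(w-y+180)%360-180
        if n is None: n=int(max(1,np.ceil(np.linalg.norm(q-p)/58),np.ceil(abs(dw)/9.5)))
        for k in range(n):
            a=np.radians(y); d=(q-p)/(n-k); da=dw/n
            X=np.array([np.cos(a),np.sin(a)]);Y=np.array([np.sin(a),-np.cos(a)])
            t=np.round([d[:2]@X/1e3,d[:2]@Y/1e3,-d[2]/1e3],3); az=round(-np.radians(da),3)
            out.append('[[%g,%g,%g],[0,0,%g],%g]'%(*t,az,c))
            p=p+np.array([*(X*t[0]+Y*t[1]),-t[2]])*1e3; y-=np.degrees(az)
    for i in range(0,len(out),12): print('['+','.join(out[i:i+12])+']')
def lemons(n,s=None,im=None,z=29):
    if im is None: im=manip.get_image(n)
    h=cv2.cvtColor(im,cv2.COLOR_RGB2HSV); m=cv2.inRange(h,(23,150,90),(34,255,255))
    k,l,st,c=cv2.connectedComponentsWithStats(m)
    for i in range(1,k):
        if st[i,4]<100: continue
        pts=np.argwhere(l==i)[:,::-1]; W=np.array([at(n,u,v,z,s)[:2] for u,v in pts])
        w,V=np.linalg.eigh(np.cov(W.T)); print('lemon px',c[i].round(1),st[i,4],'world',W.mean(0).round(1),'axis deg',np.degrees(np.arctan2(V[1,1],V[0,1])).round(1),'ratio',np.sqrt(w[1]/w[0]).round(2))
E
python3 - <<'E'
from h import *
im=cv2.imread('pics/top0.png')[:,:,::-1].copy(); lemons('top',im=im)
im=cv2.imread('pics/scene0.png')[:,:,::-1].copy(); lemons('scene',im=im)
print('soap',at('top',173,145,190))
plan((300,420,240,120,-1,None),(322,290.5,150,85.3,-1,None),(322,290.5,125,85.3,-1,None))
E
```

```text
lemon px [310.1 200.5] 248 world [522.7  14.5] axis deg 174.2 ratio 1.39
lemon px [352.3 224.6] 262 world [ 507.  -168.6] axis deg 159.5 ratio 1.4
soap [439.1 517.8 190. ]
[[[-0.026,-0.017,-0.001],[0,0,0.158],-1],[[-0.029,-0.013,-0.001],[0,0,0.158],-1],[[-0.031,-0.008,-0.001],[0,0,0.158],-1],[[-0.032,-0.004,-0.001],[0,0,0.158],-1],[[-0.031,-0.011,0.022],[0,0,0.152],-1],[[-0.032,-0.007,0.023],[0,0,0.152],-1],[[-0.033,-0.002,0.022],[0,0,0.152],-1],[[-0.032,0.003,0.023],[0,0,0.152],-1],[[0,0,0.025],[0,0,-0.001],-1]]
```

>>> drive_tool --plan '[[[-0.026,-0.017,-0.001],[0,0,0.158],-1],[[-0.029,-0.013,-0.001],[0,0,0.158],-1],[[-0.031,-0.008,-0.001],[0,0,0.158],-1],[[-0.032,-0.004,-0.001],[0,0,0.158],-1],[[-0.031,-0.011,0.022],[0,0,0.152],-1],[[-0.032,-0.007,0.023],[0,0,0.152],-1],[[-0.033,-0.002,0.022],[0,0,0.152],-1],[[-0.032,0.003,0.023],[0,0,0.152],-1],[[0,0,0],[0,0,0],-1],[[0,0,0],[0,0,0],-1]]' --squeeze 30

```text
time_s: 1.4
tcp_pos: [322.4, 291.4, 151.3]
ee_rot: [[0.081, 0.997, 0.001], [0.997, -0.081, 0.001], [0.001, 0.001, -1.0]]
wrist_force: [0.4, 0.6, 0.8]
gripper_width: 0.004
grasp_force: 0.0
```

```bash
python3 - <<'E'
from h import *
s,im=save('wrist','w1.png'); print(s['tcp_pos'],yaw(s),s['gripper_width'])
h=cv2.cvtColor(im,cv2.COLOR_RGB2HSV); m=cv2.inRange(h,(0,170,120),(6,255,255))|cv2.inRange(h,(174,170,120),(180,255,255))
k,l,st,c=cv2.connectedComponentsWithStats(m)
for i in range(1,k):
    if st[i,4]>50: print(c[i],st[i],at('wrist',*c[i],100,s))
print('proj btn',proj('wrist',(322,290.5,100),s))
E
```

```text
[322.41703406 291.44977091 151.30358294] 85.32773930254297 0.004283008453429899
[318.10876623 219.66233766] [301 208  35  23 616] [323.1 295.1 100. ]
proj btn [317.1 225.8]
```

>>> drive_tool --plan '[[[-0.001,0,0.014],[0,0,0],-1],[[0,0,0.013],[0,0,0],-1],[[0,0,0.002],[0,0,0],-1],[[0,0,0.002],[0,0,0],-1],[[0,0,0.002],[0,0,0],-1],[[0,0,0.002],[0,0,0],-1],[[0,0,0.002],[0,0,0],-1],[[0,0,0],[0,0,0],-1]]'

```text
time_s: 2.45
tcp_pos: [322.1, 290.0, 115.3]
ee_rot: [[0.083, 0.997, -0.0], [0.997, -0.083, -0.0], [-0.0, -0.0, -1.0]]
wrist_force: [-8.3, -3.3, 17.6]
gripper_width: 0.006
grasp_force: 8.4
```

```bash
python3 - <<'E'
from h import *
s,im=save('top','t1.png'); cv2.imwrite('pics/t1c.png',cv2.resize(im[110:290,150:450,::-1],None,fx=2.6,fy=2.6)); print(s['wrist_force'])
E
```

```text
[-8.27631314 -3.31129119 17.61732202]
```

View pics/t1c.png

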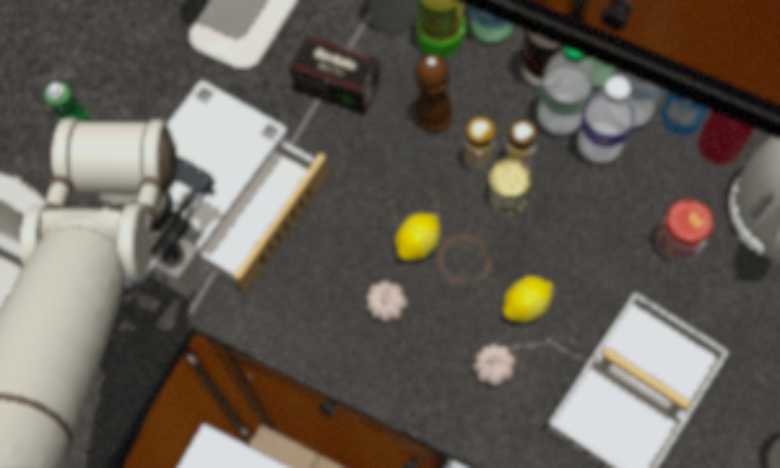

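The drawer is springing out. Next I hover over garlic 1 and refine its position with the wrist camera.

```bash
python3 - <<'E'
from h import *
plan((322,290,215,85.3,-1,None),(414,6,180,85.3,1,None),(414,6,180,85.3,1,1))
E
```

```text
[[[0,-0,-0.05],[0,0,-0],-1],[[0,-0,-0.05],[0,0,-0],-1],[[-0.046,0.019,0.006],[0,0,-0],1],[[-0.046,0.019,0.006],[0,0,-0],1],[[-0.046,0.019,0.006],[0,0,-0],1],[[-0.046,0.019,0.006],[0,0,-0],1],[[-0.046,0.02,0.006],[0,0,-0],1],[[-0.045,0.019,0.005],[0,0,-0],1],[[-0,0,0],[0,0,-0.001],1]]
```

>>> drive_tool --plan '[[[0,0,-0.05],[0,0,0],-1],[[0,0,-0.05],[0,0,0],-1],[[-0.046,0.019,0.006],[0,0,0],1],[[-0.046,0.019,0.006],[0,0,0],1],[[-0.046,0.019,0.006],[0,0,0],1],[[-0.046,0.019,0.006],[0,0,0],1],[[-0.046,0.02,0.006],[0,0,0],1],[[-0.045,0.019,0.005],[0,0,0],1],[[0,0,0],[0,0,0],1],[[0,0,0],[0,0,0],1]]'

```text
time_s: 3.75
tcp_pos: [413.5, 6.6, 178.4]
ee_rot: [[0.083, 0.997, -0.0], [0.997, -0.083, 0.0], [0.0, -0.0, -1.0]]
wrist_force: [0.1, -0.3, 0.0]
gripper_width: 0.853
grasp_force: 0.0
```

```bash
cat >> h.py <<'E'
def garlic(n,s,im,z=28):
    h=cv2.cvtColor(im,cv2.COLOR_RGB2HSV); m=cv2.inRange(h,(0,22,110),(14,90,255)); m=cv2.morphologyEx(m,cv2.MORPH_CLOSE,np.ones((5,5)))
    k,l,st,c=cv2.connectedComponentsWithStats(m)
    for i in range(1,k):
        if st[i,4]>(600 if n=='wrist' else 60): print('garlic?',st[i],at(n,st[i,0]+st[i,2]/2,st[i,1]+st[i,3]/2,z,s),c[i].round(1))
E
python3 - <<'E'
from h import *
s,im=save('wrist','w2.png'); print(s['tcp_pos'],yaw(s),s['gripper_width'])
garlic('wrist',s,im); print(proj('wrist',(414.5,8,28),s))
s,t=save('top','t2.png'); garlic('top',s,t)
E
```

```text
[413.54476916   6.62487504 178.41220316] 85.22331573768508 0.8528638780220967
garlic? [  76   84   93   26 1722] [234.1 114.5  28. ] [121.1  97.2]
garlic? [ 295  162   51   52 1849] [416.7   8.3  28. ] [320.2 188.2]
garlic? [ 128  214   76   76 3037] [239.1 -50.5  28. ] [171.  255.6]
garlic? [ 195  343   36   44 1013] [ 262.2 -210.6   28. ] [214.3 368.8]
[318.4 188.4]
garlic? [ 11  20  22  16 141] [ 684.2 1517.5   28. ] [22.5 27.7]
garlic? [294 219  13  13 114] [418.3   1.7  28. ] [299.8 225.8]
garlic? [332 242  16  16 192] [ 399.3 -169.3   28. ] [339.8 249.4]
garlic? [ 204  297   45   47 1131] [ 2.3 72.5 28. ] [227.8 320.1]
```

View pics/w2.png

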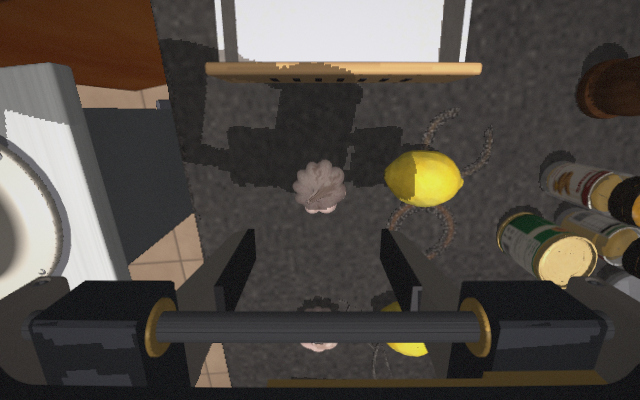

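The wrist view shows garlic 1 at (320,188), lemon 1 close by at (425,178), and the drawer out at the top. I'll descend with a reduced opening to stay clear of the lemon.

>>> drive_tool --plan '[[[0.001,0.001,0.035],[0,0,0],0.65],[[0,0,0.035],[0,0,0],0.65],[[0,0,0.04],[0,0,0],0.65],[[0,0,0.025],[0,0,0],0.65],[[0,0,0.014],[0,0,0],0.65],[[0,0,0],[0,0,0],0.65],[[0,0,0],[0,0,0],-1],[[0,0,0],[0,0,0],-1],[[0,0,0],[0,0,0],-1],[[0,0,0],[0,0,0],-1]]' --squeeze 18

```text
time_s: 5.1
tcp_pos: [415.8, 6.9, 30.5]
ee_rot: [[0.083, 0.997, 0.002], [0.997, -0.083, -0.0], [-0.0, 0.002, -1.0]]
wrist_force: [-1.0, 0.8, 6.6]
gripper_width: 0.592
grasp_force: 18.0
```

```bash
python3 - <<'E'
from h import *
s=manip.observe();print(s['tcp_pos'],s['grasp_force'],s['gripper_width'])
x,y,z=s['tcp_pos']
plan((x,y,150,85.3,-1,3),(414,211.5,150,85.3,-1,None),(414,211.5,42,85.3,-1,3))
E
```

```text
[415.78521904   6.88578606  30.52588175] 18.00082143279724 0.5915001957476811
[[[0,0,-0.04],[0,0,-0],-1],[[0,0,-0.04],[0,0,-0],-1],[[0,0,-0.039],[0,0,-0],-1],[[0.051,-0.005,-0],[0,0,-0],-1],[[0.051,-0.005,-0],[0,0,-0],-1],[[0.051,-0.004,-0],[0,0,-0],-1],[[0.051,-0.005,-0],[0,0,-0],-1],[[-0,0,0.036],[0,0,-0],-1],[[-0,0,0.036],[0,0,-0],-1],[[-0,0,0.036],[0,0,-0],-1]]
```

>>> drive_tool --plan '[[[0,0,-0.04],[0,0,0],-1],[[0,0,-0.04],[0,0,0],-1],[[0,0,-0.039],[0,0,0],-1],[[0.051,-0.005,0],[0,0,0],-1],[[0.051,-0.005,0],[0,0,0],-1],[[0.051,-0.004,0],[0,0,0],-1],[[0.051,-0.005,0],[0,0,0],-1],[[0,0,0],[0,0,0],-1]]'

```text
time_s: 6.1
tcp_pos: [412.0, 214.5, 148.4]
ee_rot: [[0.078, 0.997, -0.001], [0.997, -0.078, 0.0], [0.0, -0.001, -1.0]]
wrist_force: [0.4, -0.4, -0.1]
gripper_width: 0.595
grasp_force: 18.0
```

```bash
python3 - <<'E'
from h import *
s,im=save('wrist','w3.png');print(s['tcp_pos'],s['grasp_force'],s['gripper_width'])
E
```

```text
[411.98678284 214.51121306 148.38274619] 18.00024058786221 0.5948319172820534
```

View pics/w3.png

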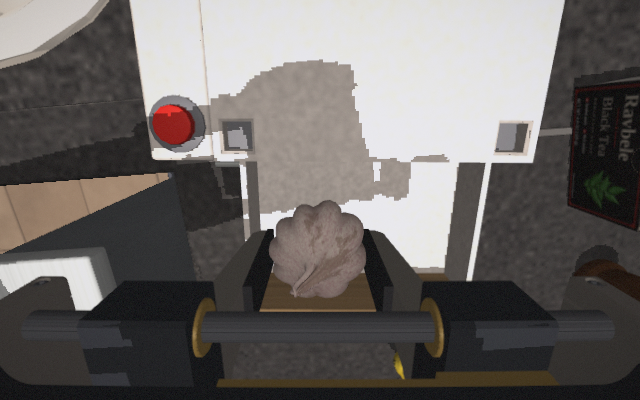

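Garlic 1 is held over the drawer, with sockets at (237,135) and (513,137). Lowering and releasing with a limited opening.

>>> drive_tool --plan '[[[-0.002,0.001,0.035],[0,0,0],-1],[[0,0,0.035],[0,0,0],-1],[[0,0,0.028],[0,0,0],-1],[[0,0,0.009],[0,0,0],-1],[[0,0,0],[0,0,0],-1],[[0,0,0],[0,0,0],0.5],[[0,0,0],[0,0,0],0.5],[[0,0,0],[0,0,0],0.5],[[0,0,-0.03],[0,0,0],0.5],[[0,0,-0.04],[0,0,0],0.5],[[0,0,-0.05],[0,0,0],0.5]]'

```text
time_s: 7.52
tcp_pos: [412.8, 209.8, 162.4]
ee_rot: [[0.083, 0.997, -0.002], [0.997, -0.083, -0.0], [-0.0, -0.002, -1.0]]
wrist_force: [0.4, 0.4, 0.1]
gripper_width: 0.752
grasp_force: 0.0
```

```bash
python3 - <<'E'
from h import *
s,im=save('top','t3.png'); garlic('top',s,im); lemons('top')
s,im=save('wrist','w4.png'); garlic('wrist',s,im,36)
print(s['tcp_pos'],yaw(s))
w=cv2.imread('pics/w3.png')
plan((398,-172,170,85.3,1,None))
E
```

```text
garlic? [ 11  19  22  18 194] [ 684.2 1517.5   28. ] [22.3 28.2]
garlic? [243 195  15  15 161] [415.2 212.4  28. ] [250.  201.9]
garlic? [332 242  17  16 193] [ 400.1 -170.9   28. ] [339.9 249.5]
garlic? [ 204  297   44   47 1451] [ 1.5 74.  28. ] [225.9 319.6]
lemon px [310.1 200.5] 248 world [522.5  14.5] axis deg 175.4 ratio 1.38
lemon px [352.3 224.6] 263 world [ 507.  -168.8] axis deg 158.9 ratio 1.39
garlic? [  0   0 117  72 884] [210.  370.6  36. ] [61.  39.6]
garlic? [  149    63   283   169 18298] [397.6 259.   36. ] [299.2 142. ]
garlic? [   0  168  166   81 6636] [185.3 217.1  36. ] [ 62.2 200.1]
[417.55573058 210.90104796 167.74282185] 85.26325945379867
[[[-0.055,0.002,-0.001],[0,0,-0],1],[[-0.055,0.002,-0.001],[0,0,-0],1],[[-0.055,0.002,-0.001],[0,0,-0],1],[[-0.054,0.002,-0.001],[0,0,-0],1],[[-0.055,0.002,-0],[0,0,-0],1],[[-0.054,0.002,-0.001],[0,0,-0],1],[[-0.055,0.002,-0],[0,0,-0],1]]
```

>>> drive_tool --plan '[[[-0.055,0.002,-0.001],[0,0,0],1],[[-0.055,0.002,-0.001],[0,0,0],1],[[-0.055,0.002,-0.001],[0,0,0],1],[[-0.054,0.002,-0.001],[0,0,0],1],[[-0.055,0.002,0],[0,0,0],1],[[-0.054,0.002,-0.001],[0,0,0],1],[[-0.055,0.002,0],[0,0,0],1],[[0,0,0],[0,0,0],1],[[0,0,0],[0,0,0],1]]'

```text
time_s: 8.8
tcp_pos: [395.2, -171.9, 165.4]
ee_rot: [[0.083, 0.997, -0.002], [0.997, -0.083, 0.002], [0.002, -0.002, -1.0]]
wrist_force: [-0.1, 0.2, -0.3]
gripper_width: 0.999
grasp_force: 0.0
```

```bash
python3 - <<'E'
from h import *
s,im=save('wrist','w5.png'); garlic('wrist',s,im); lemons('wrist',s,im)
print(s['tcp_pos'],yaw(s))
E
```

```text
garlic? [    0   141   211   159 21245] [ 173.3 -182.7   28. ] [110.6 224.3]
garlic? [ 296  164   56   54 2031] [ 401.5 -170.1   28. ] [324.1 190.9]
garlic? [ 176  343   64   44 2227] [ 244.5 -375.6   28. ] [210.  366.6]
lemon px [458.6   2.6] 143 world [528.1 -14.8] axis deg 177.0 ratio 3.76Traceback (most recent call last):
  File "<stdin>", line 2, in <module>
  File "h.py", line 45, in lemons
    pts=np.argwhere(l==i)[:,::-1]; W=np.array([at(n,u,v,z,s)[:2] for u,v in pts])
                                               ~~^^^^^^^^^^^
  File "h.py", line 15, in at
    o,d=ray(n,u,v,s); return (o+d*(z-o[2])/d[2]).round(1)
        ~~~^^^^^^^^^
  File "h.py", line 6, in ray
    c=manip.calibration(n); K=np.array(c['camera_matrix']); k=c['k1']
ValueError: time passes only in moves, steps and waits
```

```bash
sed -i 's/manip\.calibration(/cal(/; s/c=manip.calibration(n)/c=cal(n)/' h.py && sed -i '2a import functools\n@functools.lru_cache\ndef cal(n): return manip.calibration(n)' h.py; head -12 h.py
```

```text
import numpy as np, cv2
from workcell import manip
import functools
@functools.lru_cache
def cal(n): return manip.calibration(n)
def save(n,f):
    s=manip.observe(); im=manip.get_image(n); cv2.imwrite('pics/'+f,im[:,:,::-1]); return s,im
def ray(n,u,v,s=None):
    c=cal(n); K=np.array(c['camera_matrix']); k=c['k1']
    d=np.array([(u-K[0,2])/K[0,0],(v-K[1,2])/K[1,1]]); p=d.copy()
    for _ in range(30): p=d/(1+k*(p@p))
    q=np.array([p[0],-p[1],-1])
```

>>> drive_tool --plan '[[[0.002,0.005,0.03],[0,0,0],0.65],[[0,0,0.035],[0,0,0],0.65],[[0,0,0.035],[0,0,0],0.65],[[0,0,0.025],[0,0,0],0.65],[[0,0,0.01],[0,0,0],0.65],[[0,0,0],[0,0,0],0.65],[[0,0,0],[0,0,0],-1],[[0,0,0],[0,0,0],-1],[[0,0,0],[0,0,0],-1],[[0,0,0],[0,0,0],-1]]'

```text
time_s: 10.1
tcp_pos: [401.7, -171.9, 32.6]
ee_rot: [[0.083, 0.997, 0.001], [0.997, -0.083, -0.001], [-0.001, 0.001, -1.0]]
wrist_force: [-0.7, 2.2, 7.3]
gripper_width: 0.626
grasp_force: 18.0
```

```bash
python3 - <<'E'
from h import *
s=manip.observe();print(s['tcp_pos'],s['grasp_force'],s['gripper_width'])
x,y,z=s['tcp_pos']
plan((x,y,150,85.3,-1,3),(486,161,150,85.3,-1,None),(486,161,150,85.3,-1,1))
E
```

```text
[ 401.71068222 -171.86257783   32.57567781] 18.000863105698954 0.6255321364809799
[[[0,0,-0.039],[0,0,-0],-1],[[0,0,-0.039],[0,0,-0],-1],[[0,0,-0.039],[0,0,-0],-1],[[0.056,0.009,-0],[0,0,-0],-1],[[0.057,0.009,-0],[0,0,-0],-1],[[0.056,0.01,-0],[0,0,-0],-1],[[0.057,0.009,-0],[0,0,-0],-1],[[0.056,0.01,-0],[0,0,-0],-1],[[0.057,0.009,-0],[0,0,-0],-1],[[-0,0,-0],[0,0,-0.001],-1]]
```

>>> drive_tool --plan '[[[0,0,-0.039],[0,0,0],-1],[[0,0,-0.039],[0,0,0],-1],[[0,0,-0.039],[0,0,0],-1],[[0.056,0.009,0],[0,0,0],-1],[[0.057,0.009,0],[0,0,0],-1],[[0.056,0.01,0],[0,0,0],-1],[[0.057,0.009,0],[0,0,0],-1],[[0.056,0.01,0],[0,0,0],-1],[[0.057,0.009,0],[0,0,0],-1],[[0,0,0],[0,0,0],-1],[[0,0,0],[0,0,0],-1]]'

```text
time_s: 11.48
tcp_pos: [484.6, 161.4, 148.3]
ee_rot: [[0.082, 0.997, -0.001], [0.997, -0.082, -0.001], [-0.001, -0.001, -1.0]]
wrist_force: [-0.5, -0.8, 0.7]
gripper_width: 0.623
grasp_force: 18.0
```

```bash
python3 - <<'E'
from h import *
s,im=save('wrist','w6.png');print(s['tcp_pos'],s['grasp_force'],s['gripper_width'])
E
```

```text
[484.56640912 161.43595628 148.30051502] 17.999823122809175 0.6233051111173488
```

View pics/w6.png

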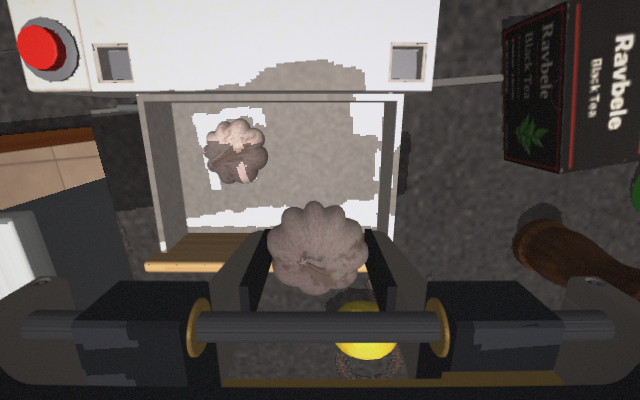

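Garlic 1 sits in the drawer at (236,152). Garlic 2 is held above the right front part. Lowering it now.

>>> drive_tool --plan '[[[0,0.001,0.035],[0,0,0],-1],[[0,0,0.035],[0,0,0],-1],[[0,0,0.026],[0,0,0],-1],[[0,0,0.009],[0,0,0],-1],[[0,0,0],[0,0,0],-1],[[0,0,0],[0,0,0],0.52],[[0,0,0],[0,0,0],0.52],[[0,0,0],[0,0,0],0.52],[[0,0,-0.03],[0,0,0],0.52],[[0,0,-0.04],[0,0,0],0.52],[[0,0,-0.06],[0,0,0],0.52]]'

```text
time_s: 12.9
tcp_pos: [484.5, 161.7, 173.6]
ee_rot: [[0.083, 0.997, -0.004], [0.997, -0.083, -0.0], [-0.001, -0.004, -1.0]]
wrist_force: [1.0, 0.1, 0.1]
gripper_width: 0.756
grasp_force: 0.0
```

```bash
python3 - <<'E'
from h import *
s,im=save('top','t4.png'); garlic('top',s,im); lemons('top')
S=[ ]
# keeper sockets from w6 (z=90)
s6=dict(tcp_pos=[484.57,161.44,148.3],ee_rot=[[0.082,0.997,-0.001],[0.997,-0.082,-0.001],[-0.001,-0.001,-1.0]])
a,b=at('wrist',112.5,63,90,s6),at('wrist',408,62,90,s6); d=a-b
print('sockets',a,b,np.linalg.norm(d),np.degrees(np.arctan2(d[1],d[0])))
print(manip.observe()['tcp_pos'])
cv2.imwrite('pics/t4c.png',cv2.resize(im[110:290,150:450,::-1],None,fx=2.6,fy=2.6))
E
```

```text
garlic? [ 11  19  22  19 231] [ 682.  1515.7   28. ] [22.1 28.8]
garlic? [263 185  15  13 147] [488.4 166.3  28. ] [270.3 191.3]
garlic? [244 195  14  15 141] [416.  210.7  28. ] [250.2 201.8]
garlic? [ 204  297   45   46 1420] [ 3.7 73.3 28. ] [225.4 319.5]
lemon px [310.  200.5] 247 world [522.5  14.6] axis deg 175.4 ratio 1.39
lemon px [352.2 224.6] 258 world [ 506.8 -168.5] axis deg 160.4 ratio 1.4
sockets [361.1 281.   90. ] [551.5 265.2  90. ] 191.05444250265418 175.2562820777529
[490.5180138  162.3610151  181.23415224]
```

View pics/t4c.png

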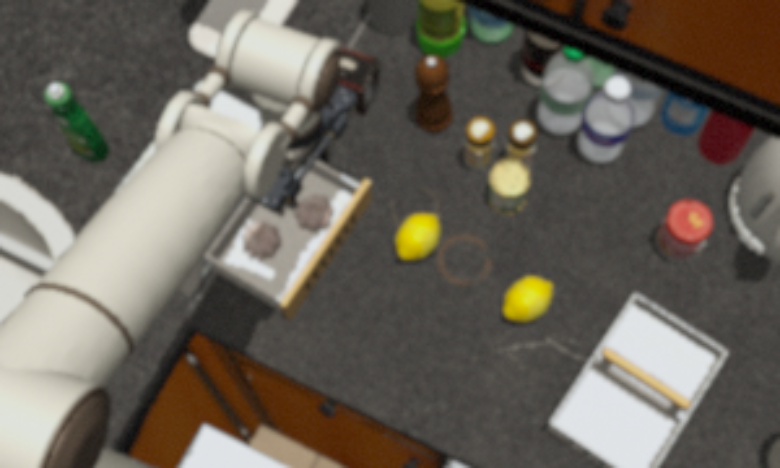

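Both garlic bulbs are in the drawer and there is no third one. I'll close the fingers, come in front of the drawer and push it home.

```bash
python3 - <<'E'
from h import *
plan((439.4,57,180,85.3,-1,None),(439.4,57,50,85.3,-1,3),(439.4,57,50,85.3,-1,1))
E
```

```text
[[[-0.036,-0.014,0],[0,0,-0],-1],[[-0.037,-0.014,0.001],[0,0,-0],-1],[[-0.036,-0.014,0],[0,0,-0],-1],[[-0,-0,0.043],[0,0,-0],-1],[[-0,-0,0.044],[0,0,-0],-1],[[-0,-0,0.043],[0,0,-0],-1],[[-0,-0,0],[0,0,-0.001],-1]]
```

>>> drive_tool --plan '[[[-0.036,-0.014,0],[0,0,0],-1],[[-0.037,-0.014,0.001],[0,0,0],-1],[[-0.036,-0.014,0],[0,0,0],-1],[[0,0,0.03],[0,0,0],-1],[[0,0,0.035],[0,0,0],-1],[[0,0,0.035],[0,0,0],-1],[[0,0,0.03],[0,0,0],-1],[[0,0,0],[0,0,0],-1]]'

```text
time_s: 14.0
tcp_pos: [432.6, 57.0, 40.5]
ee_rot: [[0.083, 0.997, -0.006], [0.997, -0.083, 0.001], [0.0, -0.006, -1.0]]
wrist_force: [0.7, 0.0, 0.1]
gripper_width: 0.01
grasp_force: 0.0
```

>>> drive_tool --plan '[[[0.015,0,0],[0,0,0],-1],[[0.015,0,0],[0,0,0],-1],[[0.01,0,0],[0,0,0],-1],[[0.01,0,0],[0,0,0],-1],[[0.015,0,0],[0,0,0],-1],[[0.015,0,0],[0,0,0],-1],[[0.015,0,0],[0,0,0],-1],[[0.015,0,0],[0,0,0],-1],[[0.015,0,0],[0,0,0],-1],[[0.015,0,0],[0,0,0],-1]]'

```text
time_s: 15.25
tcp_pos: [447.0, 195.7, 43.3]
ee_rot: [[0.082, 0.997, 0.0], [0.997, -0.082, -0.003], [-0.003, 0.0, -1.0]]
wrist_force: [-0.9, -8.9, 5.5]
gripper_width: 0.005
grasp_force: 4.4
```

```bash
cat >> h.py <<'E'
KO=np.array([461.5,330.2]); KA=np.radians(85.2); KX=np.array([np.cos(KA),np.sin(KA)]); KY=np.array([-np.sin(KA),np.cos(KA)])
def own(p): d=np.array(p[:2])-KO; return (d@KX).round(1),(d@KY).round(1)
E
python3 - <<'E'
from h import *
s=manip.observe(); print(own(s['tcp_pos']),s['tcp_pos'],s['wrist_force'],s['gripper_width'])
E
```

```text
(np.float64(-135.2), np.float64(3.2)) [447.04246835 195.70467512  43.26973329] [-0.90554114 -8.87351493  5.54091292] 0.005265915117218036
```

>>> drive_tool --plan '[[[0.012,0,-0.002],[0,0,0],-1],[[0.012,0,-0.002],[0,0,0],-1],[[0.008,0,0],[0,0,0],-1],[[0.005,0,0],[0,0,0],-1],[[0.003,0,0],[0,0,0],-1],[[0.002,0,0],[0,0,0],-1],[[0,0,0],[0,0,0],-1]]'

```text
time_s: 16.12
tcp_pos: [449.2, 237.0, 45.7]
ee_rot: [[0.082, 0.997, -0.002], [0.997, -0.082, -0.003], [-0.003, -0.002, -1.0]]
wrist_force: [0.8, -6.3, -3.6]
gripper_width: 0.003
grasp_force: 3.0
```

```bash
python3 - <<'E'
from h import *
s=manip.observe(); print(own(s['tcp_pos']),s['tcp_pos'],s['wrist_force'])
E
```

```text
(np.float64(-93.9), np.float64(4.4)) [449.24132185 236.99780041  45.67702375] [ 0.80591101 -6.29316444 -3.64893768]
```

>>> drive_tool --plan '[[[0.002,0,0],[0,0,0],-1],[[0.002,0,0],[0,0,0],-1],[[0.001,0,0],[0,0,0],-1],[[0,0,0],[0,0,0],-1]]'

```text
time_s: 16.62
tcp_pos: [449.6, 241.1, 45.7]
ee_rot: [[0.082, 0.997, -0.003], [0.997, -0.082, -0.005], [-0.005, -0.002, -1.0]]
wrist_force: [1.0, -11.0, -1.3]
gripper_width: 0.003
grasp_force: 5.2
```

```bash
python3 - <<'E'
from h import *
s=manip.observe(); print(own(s['tcp_pos']),s['wrist_force'])
E
```

```text
(np.float64(-89.8), np.float64(4.4)) [  1.01667653 -10.99980139  -1.32927584]
```

>>> drive_tool --plan '[[[0.002,0,0],[0,0,0],-1],[[0.001,0,0],[0,0,0],-1],[[0,0,0],[0,0,0],-1],[[0,0,0],[0,0,0],-1]]'

```text
time_s: 17.12
tcp_pos: [449.6, 241.3, 45.7]
ee_rot: [[0.081, 0.997, -0.004], [0.997, -0.081, -0.01], [-0.011, -0.004, -1.0]]
wrist_force: [-1.8, -22.3, 4.4]
gripper_width: 0.003
grasp_force: 11.9
```

>>> drive_tool --plan '[[[0.002,0,0],[0,0,0],-1],[[0.001,0,0],[0,0,0],-1],[[0,0,0],[0,0,0],-1],[[0,0,0],[0,0,0],-1]]'

```text
time_s: 17.62
tcp_pos: [449.6, 241.6, 45.7]
ee_rot: [[0.08, 0.997, -0.006], [0.997, -0.08, -0.016], [-0.016, -0.005, -1.0]]
wrist_force: [-3.2, -35.5, 9.6]
gripper_width: 0.004
grasp_force: 18.6
```

Hard stop reached. Backing off and checking.

>>> drive_tool --plan '[[[-0.008,0,0],[0,0,0],-1],[[-0.02,0,0],[0,0,0],-1],[[-0.04,0,0],[0,0,0],-1],[[0,0,-0.045],[0,0,0],-1],[[0,0,-0.045],[0,0,0],-1],[[0,0,-0.045],[0,0,0],1],[[-0.05,0,0],[0,0,0],1],[[-0.05,0,0],[0,0,0],1],[[0,0,0],[0,0,0],1],[[0,0,0],[0,0,0],1]]'

```text
time_s: 18.88
tcp_pos: [437.1, 82.0, 181.6]
ee_rot: [[0.083, 0.997, 0.0], [0.997, -0.083, 0.001], [0.001, 0.0, -1.0]]
wrist_force: [0.0, -0.2, 0.6]
gripper_width: 0.525
grasp_force: 0.0
```

```bash
python3 - <<'E'
from h import *
s,im=save('wrist','w7.png'); print(s['tcp_pos'],yaw(s)); lemons('wrist',s,im)
lemons('top')
E
```

```text
[437.11140621  82.04994645 181.63842021] 85.22205260719757
lemon px [408.2 239.2] 1515 world [532.1  16.7] axis deg 141.0 ratio 2.14
lemon px [377.  366.4] 828 world [ 493.1 -156.9] axis deg 103.6 ratio 1.03
lemon px [310.  200.5] 247 world [522.5  14.6] axis deg 175.4 ratio 1.39
lemon px [352.3 224.6] 262 world [ 507.  -168.9] axis deg 159.3 ratio 1.4
```

View pics/w7.png

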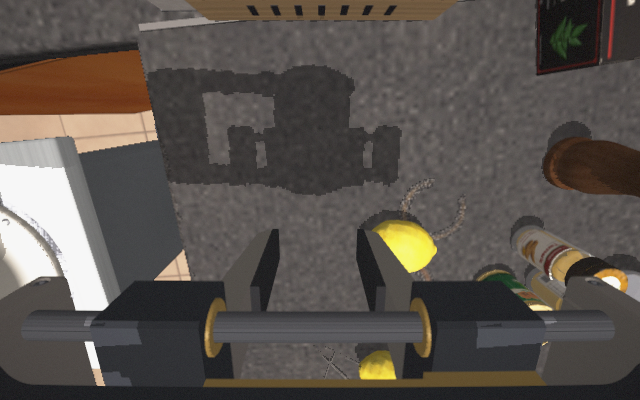

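The drawer front is flush at the top edge, so it is shut. I'll check lemon 1's axis and the bystanders near it.

```bash
python3 - <<'E'
from h import *
sd=dict(tcp_pos=[437.11,82.05,181.64],ee_rot=[[0.083,0.997,0],[0.997,-0.083,0.001],[0.001,0,-1.0]])
print('front bottom edge',own(at('wrist',320,20,10,sd)))
s2=dict(tcp_pos=[413.54,6.62,178.41],ee_rot=[[0.083,0.997,0],[0.997,-0.083,0],[0,0,-1.0]])
lemons('wrist',s2,cv2.imread('pics/w2.png')[:,:,::-1].copy())
f=lambda u,v,z:at('top',170+u/4,130+v/4,z)
print('mill',f(585,15,165),'jars',f(658,118,105),f(722,123,105),'tin',f(703,188,72))
plan((520,14,210,-5,1,None))
E
```

```text
front bottom edge (np.float64(-85.9), np.float64(1.2))
lemon px [423.9 177.9] 3280 world [523.6  10.1] axis deg 165.7 ratio 1.37
lemon px [409.5 348.3] 397 world [ 509.8 -204.4] axis deg 164.2 ratio 2.52
mill [721.3  87.6 165. ] jars [684.2  -7.2 105. ] [706.2 -63.  105. ] tin [652.4 -70.9  72. ]
[[[-0.006,0.009,-0.003],[0,0,0.158],1],[[-0.005,0.01,-0.003],[0,0,0.158],1],[[-0.003,0.01,-0.003],[0,0,0.158],1],[[-0.001,0.011,-0.003],[0,0,0.158],1],[[0,0.011,-0.003],[0,0,0.158],1],[[0.002,0.01,-0.003],[0,0,0.158],1],[[0.003,0.01,-0.003],[0,0,0.158],1],[[0.005,0.01,-0.002],[0,0,0.158],1],[[0.007,0.008,-0.003],[0,0,0.158],1],[[0.008,0.008,-0.002],[0,0,0.158],1]]
```

>>> drive_tool --plan '[[[-0.006,0.009,-0.003],[0,0,0.165],1],[[-0.005,0.01,-0.003],[0,0,0.165],1],[[-0.003,0.01,-0.003],[0,0,0.165],1],[[-0.001,0.011,-0.003],[0,0,0.165],1],[[0,0.011,-0.003],[0,0,0.165],1],[[0.002,0.01,-0.003],[0,0,0.165],1],[[0.003,0.01,-0.003],[0,0,0.165],1],[[0.005,0.01,-0.002],[0,0,0.165],1],[[0.007,0.008,-0.003],[0,0,0.165],1],[[0.008,0.008,-0.002],[0,0,0.165],1],[[0,0,0],[0,0,0],1],[[0,0,0],[0,0,0],1]]'

```text
time_s: 20.48
tcp_pos: [517.9, 10.9, 209.3]
ee_rot: [[0.987, -0.158, -0.001], [-0.158, -0.987, 0.0], [-0.001, -0.0, -1.0]]
wrist_force: [0.4, -0.9, 0.8]
gripper_width: 1.001
grasp_force: 0.0
```

```bash
python3 - <<'E'
from h import *
s,im=save('wrist','w8.png'); print(s['tcp_pos'],yaw(s),s['joint_positions'][5]); lemons('wrist',s,im)
E
```

```text
[517.86422211  10.86531944 209.28311282] -9.074802426041497 1.5163801262889258
lemon px [481.7 169.1] 2932 world [ 505.3 -175.8] axis deg 153.7 ratio 1.26
lemon px [315.3 180.3] 2537 world [522.2  11.7] axis deg 169.2 ratio 1.49
```

>>> drive_tool --plan '[[[0.004,0,0.04],[0,0,0.03],1],[[0,0,0.045],[0,0,0],1],[[0,0,0.045],[0,0,0],1],[[0,0,0.034],[0,0,0],1],[[0,0,0.014],[0,0,0],1],[[0,0,0],[0,0,0],1],[[0,0,0],[0,0,0],-1],[[0,0,0],[0,0,0],-1],[[0,0,0],[0,0,0],-1],[[0,0,0],[0,0,0],-1],[[0,0,0],[0,0,0],-1],[[0,0,0],[0,0,0],-1]]'

```text
time_s: 22.02
tcp_pos: [522.6, 9.3, 32.2]
ee_rot: [[0.982, -0.191, 0.001], [-0.191, -0.982, -0.0], [0.001, -0.0, -1.0]]
wrist_force: [-1.9, 0.7, 5.7]
gripper_width: 0.608
grasp_force: 18.0
```

```bash
python3 - <<'E'
from h import *
TA=np.radians(81.7); T=np.array([453.7,-363.]); ty=np.array([-np.sin(TA),np.cos(TA)])
print('halves',T+56*ty,T-56*ty)
s=manip.observe();print(s['tcp_pos'],s['grasp_force'],s['gripper_width']);x,y,z=s['tcp_pos']
q=T-56*ty
plan((x,y,170,-8.3,-1,3),(*q,170,-8.3,-1,None),(*q,170,-8.3,-1,1))
E
```

```text
halves [ 398.28655581 -354.91605274] [ 509.11344419 -371.08394726]
[522.55148365   9.27315883  32.1501683 ] 18.0006619496271 0.6078708629524888
[[[0,0,-0.046],[0,0,-0.016],-1],[[0,0,-0.046],[0,0,-0.016],-1],[[0,0,-0.046],[0,0,-0.016],-1],[[0.006,0.054,0],[0,0,0],-1],[[0.006,0.054,0],[0,0,0],-1],[[0.006,0.054,0],[0,0,0],-1],[[0.006,0.054,0],[0,0,0],-1],[[0.006,0.054,0],[0,0,0],-1],[[0.006,0.054,0],[0,0,0],-1],[[0.005,0.054,0],[0,0,0],-1],[[0,0,0],[0,0,0.001],-1]]
```

>>> drive_tool --plan '[[[0,0,-0.046],[0,0,-0.016],-1],[[0,0,-0.046],[0,0,-0.016],-1],[[0,0,-0.046],[0,0,-0.016],-1],[[0.006,0.054,0],[0,0,0],-1],[[0.006,0.054,0],[0,0,0],-1],[[0.006,0.054,0],[0,0,0],-1],[[0.006,0.054,0],[0,0,0],-1],[[0.006,0.054,0],[0,0,0],-1],[[0.006,0.054,0],[0,0,0],-1],[[0.005,0.054,0],[0,0,0],-1],[[0,0,0],[0,0,0],-1],[[0,0,0],[0,0,0],-1]]'

```text
time_s: 23.52
tcp_pos: [507.9, -369.9, 168.6]
ee_rot: [[0.99, -0.144, -0.001], [-0.144, -0.99, 0.002], [-0.001, -0.002, -1.0]]
wrist_force: [0.5, -0.6, -1.1]
gripper_width: 0.604
grasp_force: 18.0
```

```bash
python3 - <<'E'
from h import *
s,im=save('wrist','w9.png'); print(s['tcp_pos'],yaw(s),s['gripper_width'],s['grasp_force'])
T=np.array([453.7,-363.]);TA=np.radians(81.7)
R=np.array([[np.cos(TA),-np.sin(TA)],[np.sin(TA),np.cos(TA)]])
im=im.copy()
for x,y in((75,112),(75,-112),(-75,-112),(-75,112)):
    p=proj('wrist',[*(T+R@[x,y]),53],s); cv2.circle(im,(int(p[0]),int(p[1])),4,(255,0,0),1)
cv2.imwrite('pics/w9m.png',im[:,:,::-1])
E
```

```text
[ 507.93949365 -369.88632635  168.62239051] -8.275042564906634 0.6040155233932762 17.999897258996498
```

View pics/w9m.png

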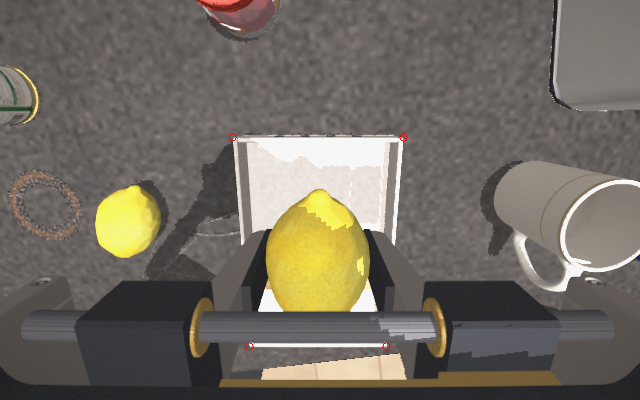

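The tray rim matches the estimated corners (red circles). Lemon 1 is held above the far half and lemon 2 is at (128,220). Lowering it now.

>>> drive_tool --plan '[[[0.001,0,0.035],[0,0,0],-1],[[0,0,0.04],[0,0,0],-1],[[0,0,0.032],[0,0,0],-1],[[0,0,0.01],[0,0,0],-1],[[0,0,0],[0,0,0],-1],[[0,0,0],[0,0,0],0.6],[[0,0,0],[0,0,0],0.6],[[0,0,0],[0,0,0],0.6],[[0,0,0],[0,0,0],0.6],[[0,0,-0.03],[0,0,0],0.6],[[0,0,-0.05],[0,0,0],0.6],[[0,0,-0.06],[0,0,0],0.6]]'

```text
time_s: 25.08
tcp_pos: [508.6, -370.2, 192.9]
ee_rot: [[0.99, -0.144, -0.002], [-0.144, -0.99, 0.002], [-0.002, -0.002, -1.0]]
wrist_force: [0.9, -1.1, 0.0]
gripper_width: 0.803
grasp_force: 0.0
```

```bash
python3 - <<'E'
from h import *
plan((500,-170,210,-21,1,None))
lemons('top')
E
```

```text
[[[-0.009,-0.049,-0.004],[0,0,0.056],1],[[-0.012,-0.049,-0.004],[0,0,0.056],1],[[-0.015,-0.048,-0.005],[0,0,0.056],1],[[-0.018,-0.047,-0.004],[0,0,0.056],1]]
lemon px [403.8 245.8] 193 world [ 516.9 -370.6] axis deg 172.4 ratio 1.44
```

>>> drive_tool --plan '[[[-0.009,-0.049,-0.004],[0,0,0.056],1],[[-0.012,-0.049,-0.004],[0,0,0.056],1],[[-0.015,-0.048,-0.005],[0,0,0.056],1],[[-0.018,-0.047,-0.004],[0,0,0.056],1],[[0,0,0],[0,0,0],1],[[0,0,0],[0,0,0],1]]'

```text
time_s: 25.88
tcp_pos: [500.6, -170.7, 209.7]
ee_rot: [[0.933, -0.359, 0.0], [-0.359, -0.933, -0.001], [0.001, 0.001, -1.0]]
wrist_force: [0.1, 0.0, -1.0]
gripper_width: 1.002
grasp_force: 0.0
```

```bash
python3 - <<'E'
from h import *
s,im=save('wrist','w10.png'); print(s['tcp_pos'],yaw(s)); lemons('wrist',s,im)
E
```

```text
[ 500.55234743 -170.65095371  209.67773704] -21.063055844185694
lemon px [501.8 109.5] 3694 world [ 505.7 -385.7] axis deg 174.2 ratio 1.3
lemon px [315.3 179. ] 2553 world [ 506.6 -171.6] axis deg 152.7 ratio 1.47
```

>>> drive_tool --plan '[[[0.006,-0.001,0.04],[0,0,0.11],1],[[0,0,0.045],[0,0,0],1],[[0,0,0.045],[0,0,0],1],[[0,0,0.034],[0,0,0],1],[[0,0,0.014],[0,0,0],1],[[0,0,0],[0,0,0],1],[[0,0,0],[0,0,0],-1],[[0,0,0],[0,0,0],-1],[[0,0,0],[0,0,0],-1],[[0,0,0],[0,0,0],-1],[[0,0,0],[0,0,0],-1]]'

```text
time_s: 27.3
tcp_pos: [506.7, -171.6, 32.1]
ee_rot: [[0.888, -0.46, 0.001], [-0.46, -0.888, -0.001], [0.001, 0.0, -1.0]]
wrist_force: [-1.6, 0.4, 4.1]
gripper_width: 0.607
grasp_force: 18.0
```

```bash
python3 - <<'E'
from h import *
s=manip.observe();print(s['tcp_pos'],s['grasp_force'],s['gripper_width']);x,y,z=s['tcp_pos']
q=(398.8,-355)
plan((x,y,175,-8.3,-1,3),(*q,175,-8.3,-1,None),(*q,175,-8.3,-1,1))
E
```

```text
[ 506.69542809 -171.60715389   32.14928622] 18.000444521312602 0.6071459622778435
[[[0,0,-0.048],[0,0,-0.111],-1],[[0,0,-0.047],[0,0,-0.111],-1],[[0,0,-0.048],[0,0,-0.111],-1],[[-0.02,0.049,0],[0,0,-0],-1],[[-0.02,0.049,0],[0,0,-0],-1],[[-0.02,0.05,0],[0,0,-0],-1],[[-0.02,0.049,0],[0,0,-0],-1],[[-0,0,0],[0,0,-0],-1]]
```

>>> drive_tool --plan '[[[0,0,-0.048],[0,0,-0.111],-1],[[0,0,-0.047],[0,0,-0.111],-1],[[0,0,-0.048],[0,0,-0.111],-1],[[-0.02,0.049,0],[0,0,0],-1],[[-0.02,0.049,0],[0,0,0],-1],[[-0.02,0.05,0],[0,0,0],-1],[[-0.02,0.049,0],[0,0,0],-1],[[0,0,0],[0,0,0],-1],[[0,0,0],[0,0,0],-1],[[0,0,0],[0,0,0],-1]]'

```text
time_s: 28.55
tcp_pos: [399.2, -353.5, 174.3]
ee_rot: [[0.99, -0.143, -0.0], [-0.143, -0.99, 0.001], [-0.0, -0.001, -1.0]]
wrist_force: [-0.2, 0.1, -2.2]
gripper_width: 0.61
grasp_force: 18.0
```

```bash
python3 - <<'E'
from h import *
s,im=save('wrist','w11.png'); print(s['tcp_pos'],yaw(s),s['gripper_width'],s['grasp_force'])
E
```

```text
[ 399.24489436 -353.47734926  174.26053776] -8.227056046214711 0.6101985970323558 17.999802753911354
```

View pics/w11.png

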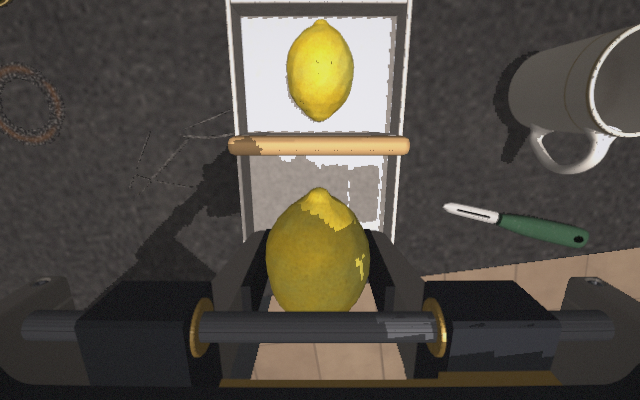

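Lemon 1 rests in the far half at (320,70), with the handle from (230,145) to (409,145). Lowering lemon 2.

>>> drive_tool --plan '[[[0,0,0.04],[0,0,0],-1],[[0,0,0.042],[0,0,0],-1],[[0,0,0.031],[0,0,0],-1],[[0,0,0.01],[0,0,0],-1],[[0,0,0],[0,0,0],-1],[[0,0,0],[0,0,0],0.6],[[0,0,0],[0,0,0],0.6],[[0,0,0],[0,0,0],0.6],[[0,0,0],[0,0,0],0.6],[[0,0,-0.03],[0,0,0],0.6],[[0,0,-0.05],[0,0,0],0.6],[[0,0,-0.06],[0,0,0],0.6]]'

```text
time_s: 30.1
tcp_pos: [398.1, -354.0, 192.2]
ee_rot: [[0.989, -0.145, -0.001], [-0.145, -0.989, 0.002], [-0.002, -0.002, -1.0]]
wrist_force: [0.7, -1.0, -0.5]
gripper_width: 0.802
grasp_force: 0.0
```

```bash
python3 - <<'E'
from h import *
s11=dict(tcp_pos=[399.24,-353.48,174.26],ee_rot=[[0.99,-0.143,0],[-0.143,-0.99,0.001],[0,-0.001,-1.0]])
a=at('wrist',229,144.5,100,s11);b=at('wrist',409.5,145,100,s11);print(a,b,(a+b)/2,np.linalg.norm(a-b),np.degrees(np.arctan2(*(a-b)[1::-1])))
s=manip.observe();print(s['tcp_pos'])
plan((453,-363,210,81.7,1,None),(453,-363,210,81.7,1,1))
lemons('top')
E
```

```text
[ 463.9 -297.2  100. ] [ 444.2 -430.3  100. ] [ 454.05 -363.75  100.  ] 134.54999070977303 81.58083162918768
[ 398.08141945 -353.96431029  192.18205225]
[[[0.006,0,-0.002],[0,0,-0.157],1],[[0.005,0.001,-0.002],[0,0,-0.157],1],[[0.005,0.002,-0.002],[0,0,-0.157],1],[[0.005,0.003,-0.002],[0,0,-0.157],1],[[0.004,0.003,-0.002],[0,0,-0.157],1],[[0.004,0.004,-0.002],[0,0,-0.157],1],[[0.003,0.005,-0.001],[0,0,-0.157],1],[[0.003,0.005,-0.002],[0,0,-0.157],1],[[0.002,0.005,-0.001],[0,0,-0.157],1],[[0.001,0.006,-0.002],[0,0,-0.157],1],[[-0,-0,0],[0,0,-0.001],1]]
lemon px [387.5 271.3] 214 world [ 404.1 -354.2] axis deg 173.0 ratio 1.52
```

>>> drive_tool --plan '[[[0.006,0,-0.002],[0,0,-0.157],0],[[0.005,0.001,-0.002],[0,0,-0.157],-0.15],[[0.005,0.002,-0.002],[0,0,-0.157],-0.15],[[0.005,0.003,-0.002],[0,0,-0.157],-0.15],[[0.004,0.003,-0.002],[0,0,-0.157],-0.15],[[0.004,0.004,-0.002],[0,0,-0.157],-0.15],[[0.003,0.005,-0.001],[0,0,-0.157],-0.15],[[0.003,0.005,-0.002],[0,0,-0.157],-0.15],[[0.002,0.005,-0.001],[0,0,-0.157],-0.15],[[0.001,0.006,-0.002],[0,0,-0.157],-0.15],[[0,0,0],[0,0,0],-0.15],[[0,0,0],[0,0,0],-0.15]]'

```text
time_s: 31.65
tcp_pos: [453.8, -363.5, 209.4]
ee_rot: [[0.148, 0.989, -0.0], [0.989, -0.148, 0.0], [0.0, -0.0, -1.0]]
wrist_force: [-0.3, -0.1, 0.2]
gripper_width: 0.424
grasp_force: 0.0
```

```bash
python3 - <<'E'
from h import *
s=manip.observe();print(s['tcp_pos'],yaw(s),s['gripper_width'])
plan((454,-363.5,170,81.6,-.15,1),(454,-363.5,101,81.6,-.15,3))
E
```

```text
[ 453.82936253 -363.51781436  209.37996461] 81.48907953526464 0.4240899073358926
[[[0,0,0.039],[0,0,-0.002],-0.15],[[0,0,0.023],[0,0,0],-0.15],[[0,0,0.023],[0,0,0],-0.15],[[0,0,0.023],[0,0,0],-0.15]]
```

Well centred. Descend, grip the handle firmly and lift a little.

>>> drive_tool --plan '[[[0,0,0.039],[0,0,0],-0.15],[[0,0,0.035],[0,0,0],-0.15],[[0,0,0.024],[0,0,0],-0.15],[[0,0,0.01],[0,0,0],-0.15],[[0,0,0],[0,0,0],-0.15],[[0,0,0],[0,0,0],-1],[[0,0,0],[0,0,0],-1],[[0,0,0],[0,0,0],-1],[[0,0,0],[0,0,0],-1],[[0,0,-0.01],[0,0,0],-1],[[0,0,-0.01],[0,0,0],-1],[[0,0,0],[0,0,0],-1]]' --squeeze 50

```text
time_s: 33.15
tcp_pos: [454.5, -364.0, 122.4]
ee_rot: [[0.145, 0.989, 0.001], [0.989, -0.145, -0.001], [-0.001, 0.001, -1.0]]
wrist_force: [-0.3, 0.3, -5.2]
gripper_width: 0.149
grasp_force: 50.0
```

```bash
python3 - <<'E'
from h import *
s,im=save('wrist','w12.png'); print(s['tcp_pos'],yaw(s),s['gripper_width'],s['grasp_force'],s['wrist_force'],s['torque'])
x,y,z=s['tcp_pos']
plan((x,y,220,81.6,-1,None),(430,0,240,83,-1,None),(461.5,330.2,240,85.2,-1,None),(461.5,330.2,240,85.2,-1,2))
E
```

```text
[ 454.4586458  -363.97038468  122.44210488] 81.63561477116194 0.14861521727540666 49.99761879444122 [-0.29344948  0.25503892 -5.16988353] [-0.07098583  0.04981241 -0.04740724]
[[[-0,0,-0.049],[0,0,0],-1],[[-0,0,-0.049],[0,0,0],-1],[[0.051,-0.011,-0.003],[0,0,-0.003],-1],[[0.051,-0.011,-0.003],[0,0,-0.003],-1],[[0.051,-0.011,-0.003],[0,0,-0.003],-1],[[0.051,-0.01,-0.003],[0,0,-0.003],-1],[[0.051,-0.01,-0.003],[0,0,-0.003],-1],[[0.051,-0.01,-0.003],[0,0,-0.003],-1],[[0.051,-0.011,-0.002],[0,0,-0.003],-1],[[0.055,-0.002,-0],[0,0,-0.007],-1],[[0.055,-0.001,-0],[0,0,-0.007],-1],[[0.055,-0.001,-0],[0,0,-0.007],-1]]
[[[0.056,-0,-0],[0,0,-0.007],-1],[[0.055,-0,-0],[0,0,-0.007],-1],[[0.056,0,-0],[0,0,-0.007],-1],[[-0,0,-0],[0,0,0],-1],[[-0,0,-0],[0,0,0],-1]]
```

>>> drive_tool --plan '[[[0,0,-0.025],[0,0,0],-1],[[0,0,-0.03],[0,0,0],-1],[[0,0,-0.03],[0,0,0],-1],[[0.004,-0.001,-0.02],[0,0,-0.002],-1],[[0.008,-0.002,-0.01],[0,0,-0.002],-1],[[0.012,-0.002,0],[0,0,-0.002],-1],[[0.016,-0.003,0],[0,0,-0.002],-1],[[0.02,-0.004,0],[0,0,-0.002],-1],[[0.024,-0.004,0],[0,0,-0.002],-1],[[0.026,-0.005,0],[0,0,-0.002],-1],[[0.026,-0.005,0],[0,0,-0.002],-1],[[0.026,-0.005,0],[0,0,-0.002],-1]]'

```text
time_s: 34.7
tcp_pos: [444.7, -196.7, 236.0]
ee_rot: [[0.127, 0.992, -0.001], [0.992, -0.127, 0.001], [0.001, -0.001, -1.0]]
wrist_force: [-0.8, -0.2, -4.5]
gripper_width: 0.152
grasp_force: 50.0
```

>>> drive_tool --plan '[[[0.026,-0.005,0],[0,0,-0.002],-1],[[0.026,-0.005,0],[0,0,-0.002],-1],[[0.026,-0.005,0],[0,0,-0.002],-1],[[0.026,-0.005,0],[0,0,-0.002],-1],[[0.026,-0.005,0],[0,0,-0.002],-1],[[0.026,-0.005,0],[0,0,-0.002],-1],[[0.026,-0.003,0],[0,0,-0.002],-1],[[0.026,-0.002,0],[0,0,-0.002],-1],[[0.026,-0.001,0],[0,0,-0.002],-1],[[0.026,-0.001,0],[0,0,-0.002],-1],[[0.026,0,0],[0,0,-0.003],-1],[[0.026,0,0],[0,0,-0.003],-1]]'

```text
time_s: 36.2
tcp_pos: [443.7, 117.1, 236.0]
ee_rot: [[0.101, 0.995, -0.001], [0.995, -0.101, 0.0], [0.0, -0.001, -1.0]]
wrist_force: [-0.2, -0.1, -5.3]
gripper_width: 0.147
grasp_force: 50.0
```

```bash
python3 - <<'E'
from h import *
s=manip.observe(); print(s['tcp_pos'],yaw(s),s['gripper_width'],s['grasp_force'],s['wrist_force'])
plan((461.5,330.2,225,85.2,-1,10))
E
```

```text
[443.74171714 117.05713545 236.04015646] 84.2016766685413 0.14727031268724786 49.99703764915466 [-0.16389592 -0.08638239 -5.33698396]
[[[0.021,-0,0.001],[0,0,-0.002],-1],[[0.021,-0,0.001],[0,0,-0.002],-1],[[0.021,-0,0.001],[0,0,-0.002],-1],[[0.022,-0,0.001],[0,0,-0.002],-1],[[0.021,-0,0.001],[0,0,-0.002],-1],[[0.022,-0,0.001],[0,0,-0.002],-1],[[0.021,-0.001,0.001],[0,0,-0.002],-1],[[0.022,-0,0.001],[0,0,-0.002],-1],[[0.021,-0,0.002],[0,0,-0.002],-1],[[0.022,-0.001,0.001],[0,0,-0.002],-1]]
```

>>> drive_tool --plan '[[[0.024,0,0.001],[0,0,-0.002],-1],[[0.023,0,0.001],[0,0,-0.002],-1],[[0.023,0,0.001],[0,0,-0.002],-1],[[0.022,0,0.001],[0,0,-0.002],-1],[[0.022,0,0.001],[0,0,-0.002],-1],[[0.022,0,0.001],[0,0,-0.002],-1],[[0.021,-0.001,0.001],[0,0,-0.002],-1],[[0.018,0,0.001],[0,0,-0.002],-1],[[0.014,0,0.002],[0,0,-0.002],-1],[[0.01,-0.001,0.001],[0,0,-0.002],-1],[[0,0,0],[0,0,0],-1],[[0,0,0],[0,0,0],-1]]'

```text
time_s: 37.7
tcp_pos: [461.7, 313.3, 225.6]
ee_rot: [[0.082, 0.997, -0.0], [0.997, -0.082, -0.0], [-0.0, -0.0, -1.0]]
wrist_force: [-0.3, 0.0, -5.0]
gripper_width: 0.149
grasp_force: 50.0
```

```bash
python3 - <<'E'
from h import *
s,im=save('wrist','w13.png'); print(s['tcp_pos'],yaw(s),s['gripper_width'],s['grasp_force'],s['wrist_force'],s['torque'])
s2,im2=save('scene','s13.png')
plan((461.5,330.8,190,85.25,-1,3))
c=cv2.resize(im2[100:260,180:380,::-1],None,fx=2.5,fy=2.5); out=np.zeros((400,800,3),np.uint8); out[:,:500]=c; out[:188,500:800]=cv2.resize(im[:,:,::-1],(300,188)); cv2.imwrite('pics/m13.png',out)
E
```

```text
[461.6735879  313.3435186  225.60377192] 85.28261503387603 0.14908654180265682 49.997729659080505 [-0.27054948  0.02158381 -4.95555802] [-0.0759164   0.08178916 -0.00486711]
[[[0.006,-0.001,0.012],[0,0,0],-1],[[0.006,-0,0.012],[0,0,0],-1],[[0.005,-0.001,0.012],[0,0,0],-1]]
```

View pics/m13.png

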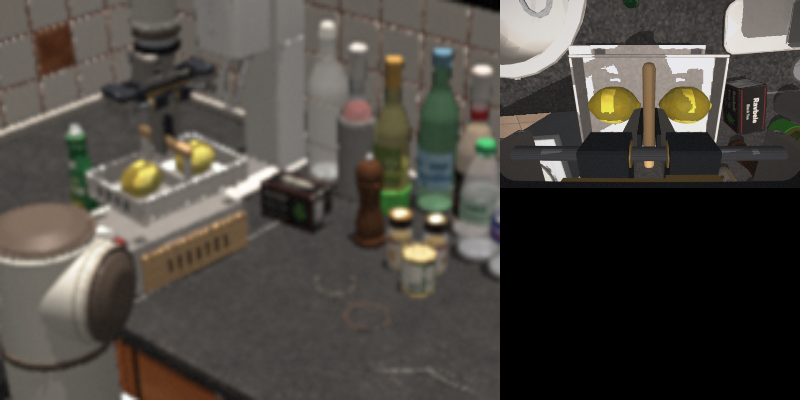

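Both lemons ride in the level tray above the keeper and the drawer is closed. Aligning the last 17 mm and lowering.

>>> drive_tool --plan '[[[0.006,-0.001,0.008],[0,0,0],-1],[[0.006,0,0.008],[0,0,0],-1],[[0.005,-0.001,0.008],[0,0,0],-1],[[0,0,0],[0,0,0],-1],[[0,0,0],[0,0,0],-1]]'

```text
time_s: 38.42
tcp_pos: [461.1, 330.9, 201.6]
ee_rot: [[0.082, 0.997, 0.0], [0.997, -0.082, -0.0], [-0.0, 0.0, -1.0]]
wrist_force: [-0.2, -0.2, -5.0]
gripper_width: 0.146
grasp_force: 50.0
```

```bash
python3 - <<'E'
from h import *
s=manip.observe(); print(s['tcp_pos'],yaw(s),own(s['tcp_pos']),s['wrist_force'],s['gripper_width'])
E
```

```text
[461.07728209 330.89855268 201.64122268] 85.31348980908093 (np.float64(0.7), np.float64(0.5)) [-0.2072409  -0.23693452 -4.96812487] 0.14580708634400705
```

>>> drive_tool --plan '[[[0,0,0.005],[0,0,0],-1],[[0,0,0.005],[0,0,0],-1],[[0,0,0.003],[0,0,0],-1],[[0,0,0.003],[0,0,0],-1],[[0,0,0.002],[0,0,0],-1],[[0,0,0],[0,0,0],-1]]'

```text
time_s: 39.17
tcp_pos: [460.9, 330.8, 183.4]
ee_rot: [[0.082, 0.997, -0.0], [0.997, -0.082, -0.0], [-0.0, -0.0, -1.0]]
wrist_force: [0.1, -0.6, -4.1]
gripper_width: 0.146
grasp_force: 50.0
```

>>> drive_tool --plan '[[[0,0,0.001],[0,0,0],-1],[[0,0,0.001],[0,0,0],-1],[[0,0,0.001],[0,0,0],-1],[[0,0,0],[0,0,0],-1],[[0,0,0],[0,0,0],-1]]'

```text
time_s: 39.8
tcp_pos: [461.0, 330.9, 180.6]
ee_rot: [[0.082, 0.997, -0.0], [0.997, -0.082, -0.0], [-0.0, -0.0, -1.0]]
wrist_force: [0.1, -0.5, -4.7]
gripper_width: 0.146
grasp_force: 50.0
```

>>> drive_tool --plan '[[[0,0,0.001],[0,0,0],-1],[[0,0,0.001],[0,0,0],-1],[[0,0,0],[0,0,0],-1],[[0,0,0],[0,0,0],-1]]'

```text
time_s: 40.3
tcp_pos: [461.1, 330.9, 180.5]
ee_rot: [[0.082, 0.997, 0.001], [0.997, -0.082, -0.0], [0.0, 0.001, -1.0]]
wrist_force: [-5.0, -3.1, 6.7]
gripper_width: 0.145
grasp_force: 50.0
```

>>> drive_tool --plan '[[[0,0,0.001],[0,0,0],-1],[[0,0,0],[0,0,0],-1],[[0,0,0],[0,0,0],-1]]'

```text
time_s: 40.67
tcp_pos: [461.1, 330.9, 180.5]
ee_rot: [[0.082, 0.997, 0.001], [0.997, -0.082, -0.0], [-0.0, 0.001, -1.0]]
wrist_force: [-7.6, -3.5, 10.7]
gripper_width: 0.15
grasp_force: 50.0
```

Contact at TCP 180.5, which is the expected seated height (78 + 102.5). Releasing and lifting away.

>>> drive_tool --plan '[[[0,0,0],[0,0,0],-0.25],[[0,0,0],[0,0,0],-0.25],[[0,0,0],[0,0,0],-0.25],[[0,0,-0.015],[0,0,0],-0.25],[[0,0,-0.03],[0,0,0],-0.25],[[0,0,-0.04],[0,0,0],-0.25],[[-0.04,0,-0.03],[0,0,0],-0.25],[[-0.055,0,0],[0,0,0],-0.25],[[-0.055,0,0],[0,0,0],-0.25],[[-0.055,0,0],[0,0,0],-0.25],[[0,0,0],[0,0,0],-0.25],[[0,0,0],[0,0,0],-0.25]]'

```text
time_s: 42.18
tcp_pos: [444.5, 126.9, 293.5]
ee_rot: [[0.082, 0.997, 0.001], [0.997, -0.082, 0.001], [0.001, 0.001, -1.0]]
wrist_force: [-0.5, 0.0, -0.2]
gripper_width: 0.373
grasp_force: 0.0
```

```bash
python3 - <<'E'
from h import *
s,im=save('wrist','w14.png'); im=im.copy(); print(s['tcp_pos'],s['wrist_force'])
for z,col in((131,(255,0,0)),(78+12,(0,0,255))):
  for x,y in((75,112),(75,-112),(-75,-112),(-75,112)):
    p=proj('wrist',[*(np.array([461.3,330.8])+KX*x+KY*y),z],s); cv2.circle(im,(int(p[0]),int(p[1])),4,col,1)
s2,im2=save('top','t14.png'); lemons('top',z=124,im=im2); garlic('top',s2,im2)
c=cv2.resize(im2[110:250,160:300],(400,400)); out=np.zeros((400,800,3),np.uint8); 
cv2.imwrite('pics/m14.png',np.hstack([cv2.resize(im[:,100:540],(440,400)),cv2.resize(im2[120:255,165:285],(356,400))])[:,:,::-1])
E
```

```text
[444.50529892 126.85198502 293.4714424 ] [-0.45773084  0.03316918 -0.17826632]
lemon px [233.8 155.5] 159 world [523.6 329.8] axis deg -173.6 ratio 1.09
garlic? [ 11  19  22  18 181] [ 684.2 1517.5   28. ] [22.3 28.2]
garlic? [ 204  297   45   47 1321] [ 2.3 72.5 28. ] [226.2 319.4]
```

View pics/m14.png

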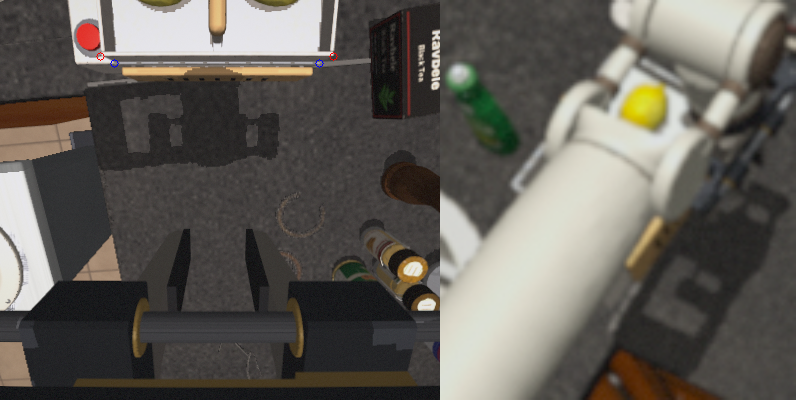

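The tray rim corners match the prediction for a seated tray (red circles at about (100,56) and (334,55)). Both lemons are inside and the drawer is flush, so I'm handing in.

```bash
python3 -c "
from workcell import manip
print(manip.finish_job())"
```

```text
the job is handed in; nothing more can be done
None
```

I handed the job in at about 42 s: the two garlic bulbs I found are in the drawer, which is pushed home and stayed shut, and both lemons are in the tray, seated on the keeper at the expected height. The hand-in returned no verdict.

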